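Load the bench-top UV curing cabinet

ROBOT

A 6-joint arm with a two-finger parallel gripper is mounted at the origin on the work surface. World frame = base frame: x ahead of the robot, y to its left, z up, the work surface at z = 0. Lengths are in m, angles in rad, forces in N, time in s.
With the tool pointing down it reaches from about 0.375 to 0.925 m from the base axis. Payload 5.7 kg.
Tool frame: the origin (TCP) lies midway between the tips of the shut fingers; the grasp point (between the pads) lies 19 mm behind it; z points along the fingers, y is the direction in which the jaws open and shut (so a half turn about z gives the same grasp; the last joint's range is limited). The gripper opens to 85 mm and grips with 20 to 120 N. Pads are 22 mm wide; open, the fingers measure 114 mm over their backs; the gripper's body (76 mm by 85 mm) begins 54 mm behind the grasp point. The pads swing forward as they close: fully open they stand 13 mm farther back than shut.
Start: joints at [-1.424, 0.359, 1.51, -0, 1.272, -0.115], TCP at [0.155, -0.58, 0.231] pointing down, gripper open.
Joint ranges: [-2.97, 2.97], [-1.01, 2.36], [0.21, 2.38], [-0.96, 4.11], [0.2, 2.71], [-2.98, 2.98]. Speed limits (rad/s): [2.39, 2.39, 3.14, 3.14, 3.14, 3.14].

INTERFACE

Orientations are given as a unit quaternion [x, y, z, w].
In Python, from plant import arm gives the robot as it stands. The module is installed in compiled form; this text tells all that it offers.
- The arm moves only by the tool apply_moves, never from a script. Its argument "rows" is a list of rows, each an object with "delta_pos": the shift along the tool's x, y, z in mm, a list of three; "twist": the turn, a rotation vector about the tool's x, y, z in rad, a list of three; "claw": the closure, from -1 (fully open) to 1 (shut), so that 0 is half open. In form: [{"delta_pos": [x, y, z], "twist": [ax, ay, az], "claw": claw}, ...]. A call has 1 to 12 rows; each row shifts and turns the commanded pose from where the row before left it, along the tool's axes as they then stand; what a row does not reach is not made up. A row lasts 1/12 s, in which the tool goes at most 41.7 mm and 7.16 degrees, less where a joint would pass 70% of its speed; a pose out of reach is approached as far as the arm can. A call with a gripper value outside its range is refused whole. The fingers move at their own pace and stop on an object; "newtons" is the grip in N (left out, the last holds). Time passes only in rows, so rows that do not move let the fingers close. It gives the time, the measured TCP pose, the force and the opening at its end, in the units of the state.
- arm.get_obs(): the state, without advancing time (a new reading comes with each control period).
- arm.camera(name): name is "scene" or "top" or "wrist"; returns the picture (480x640x3 uint8, blue, green, red); there is no depth.
- arm.camera_params(name): a dict with "camera_matrix" (3x3 intrinsics, pixels), "world_to_cam" (4x4, takes a point from world to camera coordinates). Camera axes: x right, y down, z forward; pixel columns grow to the right and rows downward; lengths in m; the calibration is good to about 2 mm. A picture is of the moment at which its call begins: read the wrist's pose just before it. camera_params takes no time and is no camera call; for the wrist camera it gives the pose at the moment of the call.
- arm.hand_in(): hands the job in, once; it reports no verdict.
The state is a dict: "clock": time; "joint_pos": joint angles; "qvel": joint speeds; "tau": joint torques, N m; "tcp_pos": TCP position; "tool_rot": TCP orientation; "force": force on the tool from outside, world axes, zero at the start; "ft_torque": the same for the moment, N m; "finger_gap": opening from 0.0 (shut) to 1.0 (fully open).
Only numpy, scipy, OpenCV 4.12 (cv2) and the standard library are available. Lean on these libraries where they do the work, as an engineer would, in place of code of your own. Each camera call takes 0.05 s, during which the arm holds its last target. There are 200 camera calls.

TASK

Pull the curing cabinet's drop-down door all the way down until it lies flat, put the red printed bracket through the opening so that it stands upright and wholly inside on the cabinet floor, then push the door back up until it is fully shut. Keep the bracket upright throughout, and leave the jar, the tape roll and the brush where they are.

Things in the scene. Friction and masses are not known exactly. Their poses are not given: they have to be found in the camera images.
- uvbox: Grey bench-top UV curing cabinet, fixed to the bench, 200 deep (x) x 220 wide (y) x 150 high. Origin: centre of its underside, on the bench; its x axis points from the door into the cabinet, z up. The front opening lies in the plane x = -100 and begins above a solid plinth 60 high. The roof (clear window in a grey frame) is 8 thick, its top at z = 150, its front edge at x = -100.
- chamber (a point): Point on the chamber floor, 60 above the cabinet's origin; axes as the cabinet. The chamber is 196 wide (y), 82 high, and reaches from the front opening (100 before this point) to the back wall (88 behind it).
- hinge (a point): Middle of the door's hinge line, at x = -100, z = 62 of the cabinet; the hinge runs along the cabinet's y. The door panel (black frame, amber window) is 10 thick, on the outer side of the hinge plane, 216 wide, 88 high: shut, its top edge is level with the roof; open, its inner face is a shelf at z = 62, level with the chamber floor.
- door (a joint): Angle of the cabinet's drop-down door (rad): 0 shut and upright, 1.57 fully open, lying level in front of the opening. Starts shut or a little ajar. The hinge is stiff: the door stays at whatever angle it is left; 2 to 5 N at the bar move it.
- door_bar (a point): Middle of the door's round steel pull bar: 12 in diameter, 150 long along the cabinet's y, held by a 10 mm rod at each end. It lies 125 from the hinge and 5 to the outer side of the hinge plane, 31 clear of the panel's top edge (centre 37 above the roof when shut), so fingers can go behind or around it.
- bracket: Loose red 3D-printed bracket, 0.14 kg, standing on the bench. Origin: centre of its underside; z up. Base plate 110 (x) x 60 (y) x 8 high; along its middle a rib 14 thick (y), 94 long (x), top at z = 60, to be gripped from above; at both ends an upright end plate 50 wide (y), 8 thick, outer faces at x = +-55, from z = 8 to 48. It may go in either way round.
- jar: Bystander: blue plastic jar with white lid, diameter 70, 100 high, standing. Origin: centre of its underside.
- tape: Bystander: grey tape roll lying flat, outer diameter 100, 45 high. Origin: centre of its underside.
- brush: Bystander: hand brush lying on the bench, about 200 long along its x axis.
There are look-alikes about, which are no part of the job. Several things look just like the bracket: the one meant starts farthest to the robot's right.

How it is judged:
By the outcome, as a careful person would: the job done as asked, in the order asked, and still so for the second after the job is handed in, with the robot touching nothing.
It also fails if it takes over 72 s, if anything falls off the work surface, if the arm or the gripper's body presses on something with over 40 N, if the wrist force passes 120 N, or if a joint passes its speed limit or range.

## Working session

There is one attempt and no reset: what is moved stays moved. The work goes in short steps, Python scripts to look and compute and a tool call to move; the robot and the scene stay as the last step left them, time stands still between calls to the robot, and variables do not carry over. Pictures are saved under pics/ and viewed, on a budget of 10 in all, crops included, one or two more only if the job needs it, and the job is handed in when it is done.

Besides the shell and the picture viewer there is one more tool, called after "Call:" by a JSON object that holds its "op" and its "data", one argument or row to a line. apply_moves: Moves the arm, as the interface text tells. Its arguments: {"type":"object","properties":{"rows":{"type":"array"},"newtons":{"type":"number"}},"required":["rows"]}

```bash
mkdir -p pics
python3 - <<'E'
from plant import arm
import cv2,numpy as np
o=arm.get_obs();print({k:np.round(v,3).tolist() for k,v in o.items()})
for n in("scene","top"):
    cv2.imwrite(f"pics/{n}1.png",arm.camera(n))
    p=arm.camera_params(n);print(n,np.round(p["camera_matrix"],1).tolist(),np.round(p["world_to_cam"],3).tolist())
E
```

```text
{'clock': 0.0, 'joint_pos': [-1.424, 0.36, 1.511, -0.0, 1.272, -0.115], 'qvel': [-0.0, -0.001, -0.001, 0.001, -0.0, 0.0], 'tau': [-0.0, -52.762, -27.862, -0.0, 0.013, -0.0], 'tcp_pos': [0.155, -0.579, 0.23], 'tool_rot': [0.991, 0.131, -0.0, -0.001], 'force': [0.487, 0.141, -0.35], 'ft_torque': [-0.001, -0.013, -0.016], 'finger_gap': 1.002}
scene [[517.8, 0.0, 315.6], [0.0, 517.8, 238.8], [0.0, 0.0, 1.0]] [[-0.452, 0.892, -0.013, 0.336], [0.564, 0.274, -0.779, -0.173], [-0.691, -0.36, -0.627, 1.526], [0.0, 0.0, 0.0, 1.0]]
top [[577.4, 0.0, 330.4], [0.0, 577.4, 250.9], [0.0, 0.0, 1.0]] [[-0.01, -0.999, -0.032, -0.07], [-0.998, 0.012, -0.055, 0.532], [0.055, 0.032, -0.998, 1.197], [0.0, 0.0, 0.0, 1.0]]
```

View pics/scene1.png

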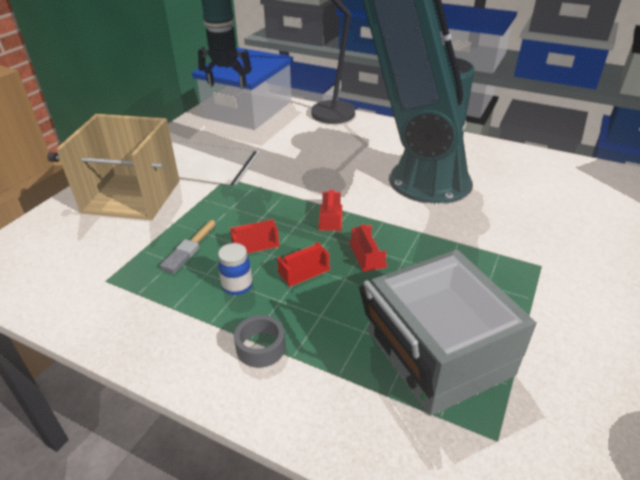

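View pics/top1.png

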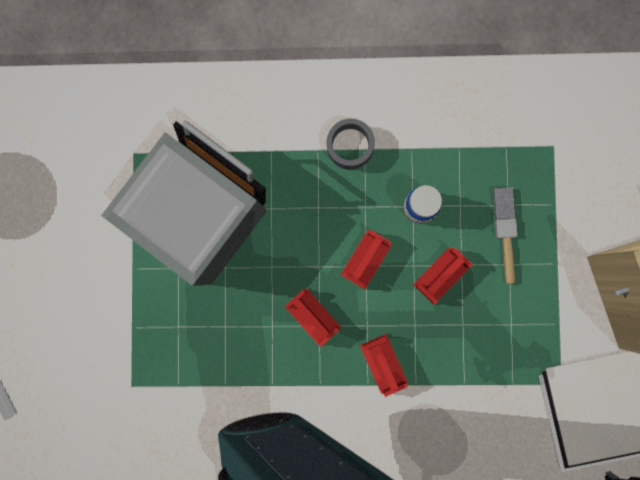

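The scene shows four red brackets. The one farthest right is at top-view pixel (443,276). The cabinet's roof centre is at about (185,207), and its door, slightly ajar, faces up-right.

```bash
cat > h.py <<'E'
from plant import arm
import cv2,numpy as np
from scipy.spatial.transform import Rotation as R
def ray(n,uv,z,P=None):
    p=P or arm.camera_params(n);T=p["world_to_cam"];Ri=T[:3,:3].T;c=-Ri@T[:3,3]
    out=[]
    for u,v in uv:
        d=Ri@np.linalg.solve(p["camera_matrix"],[u,v,1]);out.append(c+d*(z-c[2])/d[2])
    return np.array(out)
def proj(n,X,P=None):
    p=P or arm.camera_params(n);T=p["world_to_cam"];c=np.atleast_2d(X)@T[:3,:3].T+T[:3,3]
    q=c@p["camera_matrix"].T;return q[:,:2]/q[:,2:]
def frame(x,y,yaw,pts):
    return R.from_euler('z',yaw).apply(np.atleast_2d(pts))+[x,y,0]
E
python3 - <<'E'
from h import *
im=cv2.imread("pics/top1.png");s=im
a=cv2.resize(im[115:295,90:280],None,fx=3,fy=3,interpolation=cv2.INTER_CUBIC)
cv2.imwrite("pics/c1.png",a)
hsv=cv2.cvtColor(im,cv2.COLOR_BGR2HSV)
m=((hsv[...,0]<10)|(hsv[...,0]>170))&(hsv[...,1]>150)&(hsv[...,2]>60)
n,l,st,ce=cv2.connectedComponentsWithStats(m.astype(np.uint8))
for i in range(1,n):
    if st[i,4]>200:
        r=cv2.minAreaRect(np.argwhere(l==i)[:,::-1].astype(np.float32));b=cv2.boxPoints(r);print(ce[i].round(1),b.round(1).tolist(),ray("top",b,.03).round(3).tolist())
print(ray("top",[(168,135),(103,213),(195,283),(263,207)],.15).round(3))
print("jar",ray("top",[(425,202)],.1),"tape",ray("top",[(351,143)],.045),"brush",ray("top",[(504,187),(511,283)],.02))
E
```

```text
[366.3 258.7] [[340.29998779296875, 274.20001220703125], [368.3999938964844, 228.10000610351562], [392.3999938964844, 242.8000030517578], [364.3999938964844, 288.8999938964844]] [[0.482, -0.096, 0.03], [0.577, -0.156, 0.03], [0.546, -0.205, 0.03], [0.452, -0.146, 0.03]]
[442.4 274.4] [[412.8999938964844, 284.20001220703125], [451.20001220703125, 244.10000610351562], [472.20001220703125, 264.1000061035156], [433.8999938964844, 304.29998779296875]] [[0.46, -0.245, 0.03], [0.542, -0.325, 0.03], [0.5, -0.367, 0.03], [0.419, -0.287, 0.03]]
[312.7 316.7] [[284.0, 305.8999938964844], [305.5, 286.8999938964844], [341.6000061035156, 327.70001220703125], [320.1000061035156, 346.70001220703125]] [[0.418, 0.02, 0.03], [0.457, -0.024, 0.03], [0.373, -0.098, 0.03], [0.334, -0.053, 0.03]]
[384.1 365. ] [[359.5, 345.1000061035156], [385.70001220703125, 333.5], [408.79998779296875, 385.3999938964844], [382.6000061035156, 397.1000061035156]] [[0.337, -0.134, 0.03], [0.36, -0.188, 0.03], [0.255, -0.233, 0.03], [0.232, -0.18, 0.03]]
[[0.748 0.226 0.15 ]
 [0.601 0.349 0.15 ]
 [0.467 0.174 0.15 ]
 [0.608 0.045 0.15 ]]
jar [[ 0.61988039 -0.26375976  0.1       ]] tape [[ 0.75207068 -0.12162495  0.045     ]] brush [[ 0.65993459 -0.43838604  0.02      ]
 [ 0.46063241 -0.44738842  0.02      ]]
```

View pics/c1.png

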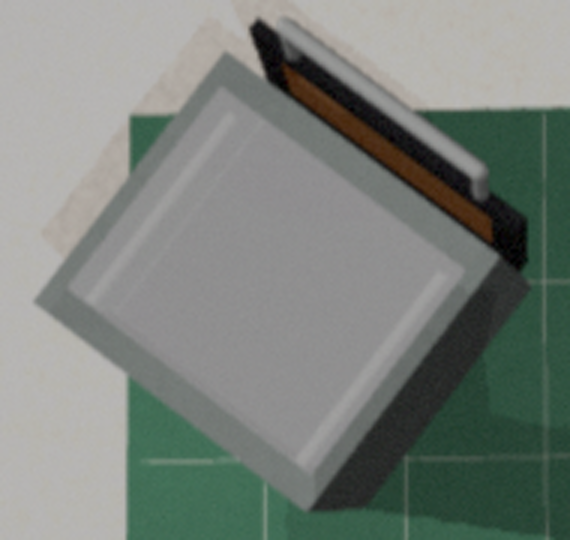

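```bash
cat >> h.py <<'E'
from scipy.optimize import least_squares,minimize
def bpts(t,b):  # door-plane: t from hinge, b outward -> cabinet x,z
    return lambda th:(-.1-t*np.sin(th)-b*np.cos(th), .062+t*np.cos(th)-b*np.sin(th))
def box(x,y,z): return np.array([(a,b,c) for a in x for b in y for c in z])
BR=[box((-.055,.055),(-.03,.03),(0,.008)),box((-.047,.047),(-.007,.007),(.008,.06)),box((-.055,-.047),(-.025,.025),(.008,.048)),box((.047,.055),(-.025,.025),(.008,.048))]
def redmask(im):
    h=cv2.cvtColor(im,cv2.COLOR_BGR2HSV)
    return (((h[...,0]<10)|(h[...,0]>170))&(h[...,1]>120)&(h[...,2]>40)).astype(np.uint8)
def rend(n,q,P=None,z=0,S=4):
    m=np.zeros((480*S,640*S),np.uint8)
    for b in BR: cv2.fillConvexPoly(m,cv2.convexHull(np.round(proj(n,frame(*q,b+[0,0,z]),P)*S+S/2-.5).astype(np.int32)),1)
    return cv2.resize(m.astype(np.float32),(640,480),interpolation=cv2.INTER_AREA)
def fitbr(views,q0,z=0):
    # views: list of (name,mask,P)
    f=lambda d:sum(np.abs(rend(n,q0+d*[.01,.01,.1],P,z)-m).sum()/m.sum() for n,m,P in views)
    r=minimize(f,np.zeros(3),method="Nelder-Mead",options=dict(initial_simplex=[[0,0,0],[1,0,0],[0,1,0],[0,0,1]],maxiter=150))
    return q0+r.x*[.01,.01,.1],r.fun
def comp(m,c):
    _,l,_,ce=cv2.connectedComponentsWithStats(m);sz=np.bincount(l.ravel())
    k=min((i for i in range(1,len(ce)) if sz[i]>100),key=lambda i:np.hypot(*(ce[i]-c)));return (l==k).astype(np.uint8)
E
python3 - <<'E'
from h import *
uv=np.array([(225,52),(37,300),(308,510),(500,260)])/3+[90,115]
bar=np.array([(285,22),(482,175)])/3+[90,115]
c=np.array([(-.1,-.11,.15),(.1,-.11,.15),(.1,.11,.15),(-.1,.11,.15)])
P=arm.camera_params("top")
f=lambda q:(proj("top",frame(*q,c),P)-uv).ravel()
best=min((least_squares(f,[.6,.2,y]) for y in np.arange(0,6.3,1)),key=lambda r:r.cost)
q=best.x;print("cab",q,best.cost,best.fun.round(1))
def g(th):
    x,z=bpts(.125,.005)(th[0]);return proj("top",frame(*q,[(x,-.08,z),(x,.08,z)]),P)
print(g([0]),g([.2]),bar)
r=least_squares(lambda t:(np.sort(g(t),0)-bar).ravel(),[.1]);print("door",r.x,r.fun)
vt=comp(redmask(cv2.imread("pics/top1.png")),(442,274));vs=comp(redmask(cv2.imread("pics/scene1.png")),(255,237))
Ps=arm.camera_params("scene")
for v in([("top",vt,P)],[("top",vt,P),("scene",vs,Ps)]): print("br",fitbr(v,np.array([.48,-.306,-.78])))
print(proj("scene",[(.48,-.306,.03)]),proj("scene",frame(*q,c),Ps))
E
```

```text
cab [0.6079686  0.20437414 2.48390193] 2.203762990278625 [ 0.8 -0.6 -1.1  0.6 -0.3  0.9  0.6 -0.9]
[[173.82016982 133.96203239]
 [242.62905701 185.8480279 ]] [[182.58990144 123.79512895]
 [251.21070353 175.38873988]] [[185.         122.33333333]
 [250.66666667 173.33333333]]
door [0.22982299] [-1.06869405  0.04941495  1.83060113  0.58009265]
br (array([ 0.47772296, -0.30722295, -0.77993558]), np.float64(0.02457002457002457))
br (array([ 0.47727871, -0.3068789 , -0.78587431]), np.float64(0.17852558671524188))
[[253.58948409 234.89300238]] [[440.06539374 362.92165403]
 [535.62187323 321.49006143]
 [456.2870762  248.23457824]
 [370.56842187 278.23188111]]
```

Call:
{"op": "apply_moves", "data": {
  "rows": [
    {"delta_pos": [0,0,-3],"twist": [0,0,-0.108],"claw": 0},
    {"delta_pos": [0,0,-3],"twist": [0,0,-0.108],"claw": 0},
    {"delta_pos": [0,0,-3],"twist": [0,0,-0.108],"claw": 0},
    {"delta_pos": [0,0,-3],"twist": [0,0,-0.108],"claw": 0},
    {"delta_pos": [0,0,-3],"twist": [0,0,-0.108],"claw": 0},
    {"delta_pos": [0,0,-3],"twist": [0,0,-0.108],"claw": 0},
    {"delta_pos": [40,0,0],"twist": [0,0,0],"claw": 0},
    {"delta_pos": [40,0,0],"twist": [0,0,0],"claw": 0},
    {"delta_pos": [40,0,0],"twist": [0,0,0],"claw": 0},
    {"delta_pos": [40,0,0],"twist": [0,0,0],"claw": 0},
    {"delta_pos": [40,0,0],"twist": [0,0,0],"claw": 0},
    {"delta_pos": [40,0,0],"twist": [0,0,0],"claw": 0}
  ],
  "newtons": 40
}}

```text
clock: 1.1
tcp_pos: [0.3032, -0.3882, 0.249]
tool_rot: [0.898, 0.439, 0.0, -0.0]
force: [0.5, 0.2, -0.2]
finger_gap: 0.498
```

Call:
{"op": "apply_moves", "data": {
  "rows": [
    {"delta_pos": [40,0,0],"twist": [0,0,0],"claw": 0},
    {"delta_pos": [40,0,0],"twist": [0,0,0],"claw": 0},
    {"delta_pos": [40,0,0],"twist": [0,0,0],"claw": 0},
    {"delta_pos": [40,0,0],"twist": [0,0,0],"claw": 0},
    {"delta_pos": [40,0,0],"twist": [0,0,0],"claw": 0},
    {"delta_pos": [40,0,0],"twist": [0,0,0],"claw": 0},
    {"delta_pos": [40,0,0],"twist": [0,0,0],"claw": 0},
    {"delta_pos": [40,0,0],"twist": [0,0,0],"claw": 0},
    {"delta_pos": [40,0,0],"twist": [0,0,0],"claw": 0},
    {"delta_pos": [40,0,0],"twist": [0,0,0],"claw": 0},
    {"delta_pos": [40,0,0],"twist": [0,0,0],"claw": 0},
    {"delta_pos": [40,0,0],"twist": [0,0,0],"claw": 0}
  ]
}}

```text
clock: 2.1
tcp_pos: [0.5979, -0.0092, 0.2489]
tool_rot: [0.898, 0.439, -0.0, -0.0]
force: [0.2, 0.1, -0.5]
finger_gap: 0.499
```

```bash
cat >> h.py <<'E'
CAB=np.array([0.608,0.2044,2.484])
def cab2w(p): return frame(*CAB,p)[0]
def w2cab(p): return R.from_euler('z',-CAB[2]).apply(np.array(p)-[CAB[0],CAB[1],0])
def down(psi): return R.from_euler('z',psi)*R.from_euler('x',np.pi)
def go(pos,rot=None):
    o=arm.get_obs();r0=R.from_quat(o["tool_rot"])
    print("t",round(o["clock"],2),"cab",w2cab(o["tcp_pos"]).round(4),"F",np.round(o["force"],1),"gap",round(o["finger_gap"],3),
      "d_mm",(r0.inv().apply(np.array(pos)-o["tcp_pos"])*1e3).round(1), "tw",None if rot is None else (r0.inv()*rot).as_rotvec().round(3),"j",np.round(o["joint_pos"],2))
E
python3 - <<'E'
from h import *
x,z=bpts(.125,.005)(.23)
go(cab2w([x,0,z-.019]),down(.913))
E
```

```text
t 2.1 cab [-0.1225  0.1753  0.2489] F [ 0.2  0.1 -0.5] gap 0.499 d_mm [175.3  10.3  85.3] tw [-0.001  0.    -0.003] j [-0.13  0.34  1.49 -0.    1.31  0.53]
```

Call:
{"op": "apply_moves", "data": {
  "rows": [
    {"delta_pos": [35,2,0],"twist": [0,0,0],"claw": 0},
    {"delta_pos": [35,2,0],"twist": [0,0,0],"claw": 0},
    {"delta_pos": [35,2,0],"twist": [0,0,0],"claw": 0},
    {"delta_pos": [35,2,0],"twist": [0,0,0],"claw": 0},
    {"delta_pos": [35,2,0],"twist": [0,0,0],"claw": 0},
    {"delta_pos": [0,0,0],"twist": [0,0,0],"claw": 0},
    {"delta_pos": [0,0,14],"twist": [0,0,0],"claw": 0},
    {"delta_pos": [0,0,14],"twist": [0,0,0],"claw": 0},
    {"delta_pos": [0,0,14],"twist": [0,0,0],"claw": 0},
    {"delta_pos": [0,0,14],"twist": [0,0,0],"claw": 0}
  ]
}}

```text
clock: 2.93
tcp_pos: [0.712, 0.1207, 0.1921]
tool_rot: [0.898, 0.439, -0.001, -0.0]
force: [-0.7, 0.3, 0.1]
finger_gap: 0.495
```

Run:
```python
from h import *
x,z=bpts(.125,.005)(.23)
go(cab2w([x,0,z-.019]),down(.913))
cv2.imwrite("pics/w1.png",arm.camera("wrist"))
print(proj("wrist",[cab2w([x,s,z]) for s in(-.075,0,.075)]))
```

```text
t 2.93 cab [-0.1335  0.0027  0.1921] F [-0.7  0.3  0.1] gap 0.495 d_mm [ 2.7 -0.1 28.6] tw [-0.001  0.001 -0.003] j [ 0.07  0.57  1.26 -0.    1.32  0.73]
[[327.86555154 110.07308163]
 [327.78883853 285.56639778]
 [327.7295516  421.19477083]]
```

View pics/w1.png

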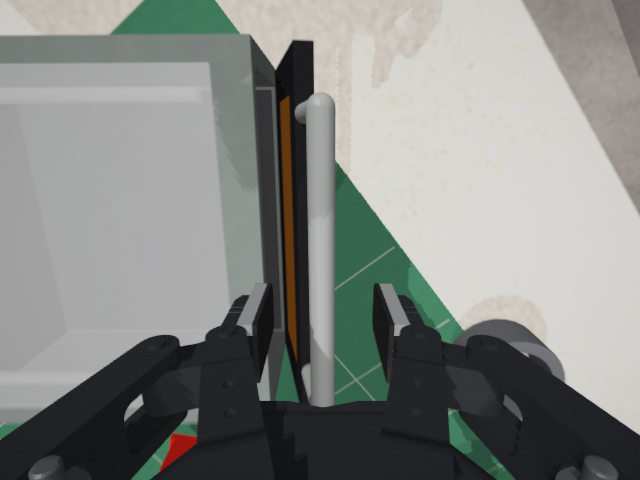

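The wrist view shows the bar (column about 321) centred between the half-open fingers. It lies within about 3 mm of the prediction.

Call:
{"op": "apply_moves", "data": {
  "rows": [
    {"delta_pos": [0,-1,10],"twist": [0,0,0],"claw": 0},
    {"delta_pos": [0,-1,10],"twist": [0,0,0],"claw": 0},
    {"delta_pos": [0,-1,8],"twist": [0,0,0],"claw": 0},
    {"delta_pos": [0,0,0],"twist": [0,0,0],"claw": 1},
    {"delta_pos": [0,0,0],"twist": [0,0,0],"claw": 1},
    {"delta_pos": [0,0,0],"twist": [0,0,0],"claw": 1},
    {"delta_pos": [0,0,0],"twist": [0,0,0],"claw": 1},
    {"delta_pos": [0,0,0],"twist": [0,0,0],"claw": 1},
    {"delta_pos": [0,0,0],"twist": [0,0,0],"claw": 1}
  ]
}}

```text
clock: 3.73
tcp_pos: [0.7107, 0.1224, 0.1658]
tool_rot: [0.898, 0.439, 0.0, 0.0]
force: [0.0, -1.8, -1.4]
finger_gap: 0.12
```

Run:
```python
from h import *
o=arm.get_obs();c=w2cab(o["tcp_pos"])
go(o["tcp_pos"])
a0=np.arctan2(-(c[0]+.1),c[2]+.019-.062);print(a0)
# arc in tool coords: tool y = outward, tool z=down
ths=np.r_[np.linspace(.23,1.6,25)]
X=np.array([bpts(.125,.005)(t) for t in ths])*1e3
print(np.c_[-np.diff(X[:,0]),-np.diff(X[:,1])].round(1).tolist())
```

```text
t 3.73 cab [-0.1314  0.0022  0.1658] F [ 0.  -1.8 -1.4] gap 0.12 d_mm [0. 0. 0.] tw None j [ 0.07  0.59  1.29 -0.    1.26  0.74]
0.25020921724209455
[[6.8, 2.1], [6.7, 2.5], [6.5, 2.9], [6.4, 3.2], [6.2, 3.6], [6.0, 3.9], [5.7, 4.3], [5.5, 4.6], [5.2, 4.9], [4.9, 5.2], [4.6, 5.5], [4.3, 5.7], [4.0, 5.9], [3.6, 6.2], [3.3, 6.4], [2.9, 6.5], [2.5, 6.7], [2.1, 6.8], [1.7, 6.9], [1.3, 7.0], [0.9, 7.1], [0.5, 7.1], [0.1, 7.1], [-0.3, 7.1]]
```

Call:
{"op": "apply_moves", "data": {
  "rows": [
    {"delta_pos": [0,7,2],"twist": [0,0,0],"claw": 1},
    {"delta_pos": [0,7,2.5],"twist": [0,0,0],"claw": 1},
    {"delta_pos": [0,6.5,2.9],"twist": [0,0,0],"claw": 1},
    {"delta_pos": [0,6.4,3.2],"twist": [0,0,0],"claw": 1},
    {"delta_pos": [0,6.2,3.6],"twist": [0,0,0],"claw": 1},
    {"delta_pos": [0,6,3.9],"twist": [0,0,0],"claw": 1},
    {"delta_pos": [0,5.7,4.3],"twist": [0,0,0],"claw": 1},
    {"delta_pos": [0,5.5,4.6],"twist": [0,0,0],"claw": 1},
    {"delta_pos": [0,5.2,4.9],"twist": [0,0,0],"claw": 1},
    {"delta_pos": [0,4.9,5.2],"twist": [0,0,0],"claw": 1},
    {"delta_pos": [0,4.6,5.5],"twist": [0,0,0],"claw": 1},
    {"delta_pos": [0,4.3,5.7],"twist": [0,0,0],"claw": 1}
  ]
}}

```text
clock: 4.73
tcp_pos: [0.7655, 0.0801, 0.1165]
tool_rot: [0.898, 0.439, 0.0, -0.0]
force: [-0.5, 1.6, 2.4]
finger_gap: 0.124
```

Run:
```python
from h import *
x,z=bpts(.125,.005)(1.57)
go(cab2w([x,0,z-.019]),down(.913))
```

```text
t 4.73 cab [-0.2006  0.0021  0.1165] F [-0.5  1.6  2.4] gap 0.124 d_mm [ 2.1 24.3 78.4] tw [ 0.    -0.001 -0.003] j [0.01 0.7  1.2  0.   1.24 0.68]
```

Call:
{"op": "apply_moves", "data": {
  "rows": [
    {"delta_pos": [0,4,5.9],"twist": [0,0,0],"claw": 1},
    {"delta_pos": [0,3.6,6.2],"twist": [0,0,0],"claw": 1},
    {"delta_pos": [0,3.3,6.4],"twist": [0,0,0],"claw": 1},
    {"delta_pos": [0,2.9,6.5],"twist": [0,0,0],"claw": 1},
    {"delta_pos": [0,2.5,6.7],"twist": [0,0,0],"claw": 1},
    {"delta_pos": [0,2.1,6.8],"twist": [0,0,0],"claw": 1},
    {"delta_pos": [0,1.7,6.9],"twist": [0,0,0],"claw": 1},
    {"delta_pos": [0,1.3,7],"twist": [0,0,0],"claw": 1},
    {"delta_pos": [0,0.9,7.1],"twist": [0,0,0],"claw": 1},
    {"delta_pos": [0,0.5,7.1],"twist": [0,0,0],"claw": 1},
    {"delta_pos": [0,0.1,7.1],"twist": [0,0,0],"claw": 1},
    {"delta_pos": [0,0,4.5],"twist": [0,0,0],"claw": 1}
  ]
}}

```text
clock: 5.73
tcp_pos: [0.7849, 0.0652, 0.0385]
tool_rot: [0.898, 0.439, 0.001, 0.001]
force: [4.5, 1.7, 4.2]
finger_gap: 0.124
```

Call:
{"op": "apply_moves", "data": {
  "rows": [
    {"delta_pos": [0,0,2],"twist": [0,0,0],"claw": 1},
    {"delta_pos": [0,0,0],"twist": [0,0,0],"claw": 1}
  ]
}}

```text
clock: 5.9
tcp_pos: [0.7849, 0.0652, 0.0362]
tool_rot: [0.898, 0.439, 0.001, 0.001]
force: [7.6, 0.8, -2.1]
finger_gap: 0.124
```

Run:
```python
from h import *
x,z=bpts(.125,.005)(1.57)
go(cab2w([x,0,z-.019]),down(.913))
```

```text
t 5.9 cab [-0.2251  0.002   0.0362] F [ 7.6  0.8 -2.1] gap 0.124 d_mm [ 2.  -0.1 -1.9] tw [ 0.003 -0.001 -0.003] j [-0.    0.8   1.21 -0.    1.13  0.66]
```

Call:
{"op": "apply_moves", "data": {
  "rows": [
    {"delta_pos": [0,0,2],"twist": [0,0,0],"claw": 1},
    {"delta_pos": [0,0,2],"twist": [0,0,0],"claw": 1},
    {"delta_pos": [0,0,0],"twist": [0,0,0],"claw": 1}
  ]
}}

```text
clock: 6.15
tcp_pos: [0.7849, 0.0652, 0.0333]
tool_rot: [0.898, 0.439, 0.001, 0.001]
force: [5.4, 0.8, 4.1]
finger_gap: 0.125
```

Run:
```python
from h import *
x,z=bpts(.125,.005)(1.57)
go(cab2w([x,0,z-.019]),down(.913))
print(proj("scene",[cab2w([x,s,z]) for s in(-.075,0,.075)]))
im=arm.camera("scene");print(proj("scene",[cab2w([-.2,0,.06])]))
cv2.imwrite("pics/s2.png",cv2.resize(im[230:450,280:540],None,fx=3,fy=2.7))
```

```text
t 6.15 cab [-0.225   0.002   0.0333] F [5.4 0.8 4.1] gap 0.125 d_mm [ 2.  -0.  -4.8] tw [ 0.003 -0.001 -0.003] j [-0.    0.8   1.21 -0.    1.13  0.66]
[[358.65499946 409.09471196]
 [338.08466987 375.67633081]
 [319.75064088 345.89102443]]
[[350.48922903 369.59195136]]
```

View pics/s2.png

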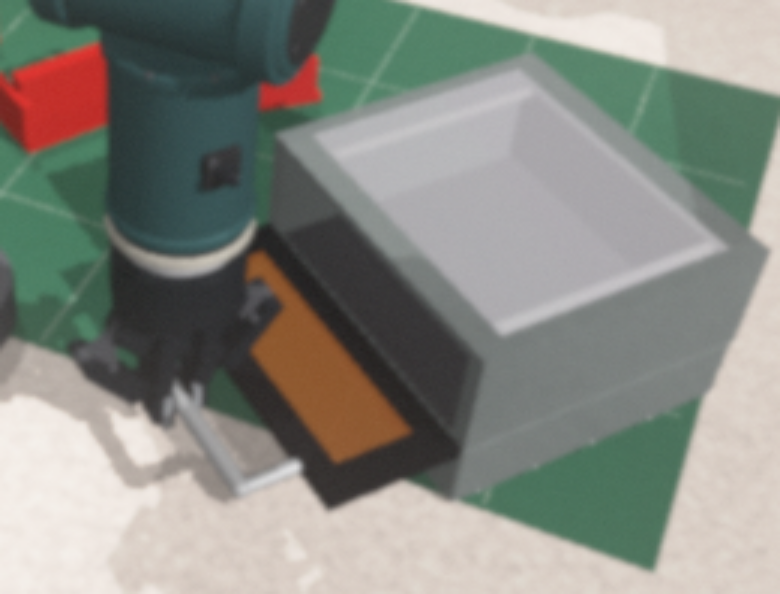

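The door lies flat: the bar end at scene pixel (360,411) matches the prediction for fully open, (359,409). Releasing and going to the bracket.

Call:
{"op": "apply_moves", "data": {
  "rows": [
    {"delta_pos": [0,0,0],"twist": [0,0,0],"claw": 0.4},
    {"delta_pos": [0,0,0],"twist": [0,0,0],"claw": 0.4},
    {"delta_pos": [0,0,0],"twist": [0,0,0],"claw": 0.4},
    {"delta_pos": [0,0,-15],"twist": [0,0,0],"claw": 0.4},
    {"delta_pos": [0,0,-30],"twist": [0,0,0],"claw": 0.4},
    {"delta_pos": [0,0,-40],"twist": [0,0,0],"claw": 0.4},
    {"delta_pos": [0,0,-40],"twist": [0,0,0],"claw": -1},
    {"delta_pos": [0,0,-40],"twist": [0,0,0],"claw": -1}
  ]
}}

```text
clock: 6.87
tcp_pos: [0.7822, 0.0659, 0.2]
tool_rot: [0.898, 0.439, -0.001, -0.0]
force: [0.2, 0.2, -0.4]
finger_gap: 0.574
```

Call:
{"op": "apply_moves", "data": {
  "rows": [
    {"delta_pos": [0,0,0],"twist": [0,0,-0.12],"claw": -1},
    {"delta_pos": [0,0,0],"twist": [0,0,-0.12],"claw": -1},
    {"delta_pos": [0,0,0],"twist": [0,0,-0.12],"claw": -1},
    {"delta_pos": [0,0,0],"twist": [0,0,-0.12],"claw": -1},
    {"delta_pos": [0,0,0],"twist": [0,0,-0.12],"claw": -1},
    {"delta_pos": [0,0,0],"twist": [0,0,-0.12],"claw": -1},
    {"delta_pos": [0,0,0],"twist": [0,0,-0.12],"claw": -1},
    {"delta_pos": [0,0,0],"twist": [0,0,-0.12],"claw": -1},
    {"delta_pos": [0,0,0],"twist": [0,0,-0.12],"claw": -1},
    {"delta_pos": [0,0,0],"twist": [0,0,-0.12],"claw": -1},
    {"delta_pos": [0,0,0],"twist": [0,0,-0.12],"claw": -1},
    {"delta_pos": [0,0,0],"twist": [0,0,-0.12],"claw": -1}
  ]
}}

```text
clock: 7.87
tcp_pos: [0.7825, 0.0659, 0.1986]
tool_rot: [0.383, 0.924, -0.0, -0.0]
force: [0.6, -0.9, -0.7]
finger_gap: 0.998
```

```bash
cat >> h.py <<'E'
BQ=np.array([.4775,-.307,-.783])
E
python3 - <<'E'
from h import *
go(frame(*BQ,[.030,0,.026])[0],down(2.359))
E
```

```text
t 7.87 cab [-0.2228  0.003   0.1986] F [ 0.6 -0.9 -0.7] gap 0.998 d_mm [ -78.3 -479.1  172.9] tw [-0.001 -0.    -0.003] j [-0.    0.66  1.08 -0.    1.41 -0.79]
```

Call:
{"op": "apply_moves", "data": {
  "rows": [
    {"delta_pos": [-6.5,-40,0],"twist": [0,0,0],"claw": -1},
    {"delta_pos": [-6.5,-40,0],"twist": [0,0,0],"claw": -1},
    {"delta_pos": [-6.5,-40,0],"twist": [0,0,0],"claw": -1},
    {"delta_pos": [-6.5,-40,0],"twist": [0,0,0],"claw": -1},
    {"delta_pos": [-6.5,-40,0],"twist": [0,0,0],"claw": -1},
    {"delta_pos": [-6.5,-40,0],"twist": [0,0,0],"claw": -1},
    {"delta_pos": [-6.5,-40,0],"twist": [0,0,0],"claw": -1},
    {"delta_pos": [-6.5,-40,0],"twist": [0,0,0],"claw": -1},
    {"delta_pos": [-6.5,-40,0],"twist": [0,0,0],"claw": -1},
    {"delta_pos": [-6.5,-40,0],"twist": [0,0,0],"claw": -1},
    {"delta_pos": [-6.5,-40,0],"twist": [0,0,0],"claw": -1},
    {"delta_pos": [-6.5,-39,0],"twist": [0,0,0],"claw": -1}
  ]
}}

```text
clock: 8.87
tcp_pos: [0.4951, -0.3272, 0.1987]
tool_rot: [0.386, 0.923, -0.0, -0.0]
force: [0.6, -0.3, -0.5]
finger_gap: 0.999
```

Call:
{"op": "apply_moves", "data": {
  "rows": [
    {"delta_pos": [0,0,30],"twist": [0,0,0],"claw": -1},
    {"delta_pos": [0,0,30],"twist": [0,0,0],"claw": -1},
    {"delta_pos": [0,0,10],"twist": [0,0,0],"claw": -1},
    {"delta_pos": [0,0,0],"twist": [0,0,0],"claw": -1}
  ]
}}

```text
clock: 9.2
tcp_pos: [0.4947, -0.3244, 0.1256]
tool_rot: [0.386, 0.923, 0.001, -0.003]
force: [-1.1, -0.0, 0.8]
finger_gap: 0.999
```

Run:
```python
from h import *
go(frame(*BQ,[.030,0,.026])[0],down(2.359))
P=arm.camera_params("wrist");im=arm.camera("wrist")
m=comp(redmask(im),proj("wrist",frame(*BQ,[0,0,.03]),P)[0])
r=rend("wrist",BQ,P);print("fit0",np.abs(r-m).sum()/m.sum())
q,f=fitbr([("wrist",m,P)],BQ);print(q,f)
for b in BR:
    h=cv2.convexHull(proj("wrist",frame(*BQ,b),P).astype(np.int32));cv2.polylines(im,[h],True,(0,255,255),1)
cv2.imwrite("pics/w2.png",im)
```

```text
t 9.2 cab [-0.2336  0.4878  0.1256] F [-1.1 -0.   0.8] gap 0.999 d_mm [-6.1  0.3 99.6] tw [-0.001 -0.006 -0.01 ] j [-0.7   0.46  1.64 -0.    1.05 -1.48]
fit0 0.01817989268568201
[ 0.47733538 -0.30656214 -0.78053151] 0.013780535159559447
```

View pics/w2.png

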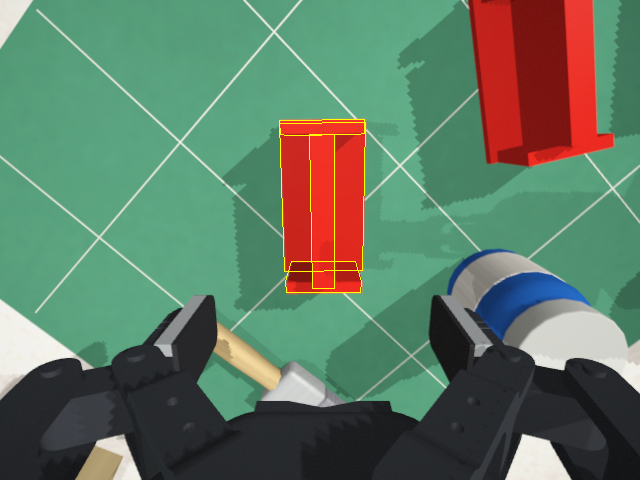

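Call:
{"op": "apply_moves", "data": {
  "rows": [
    {"delta_pos": [-3,0,25],"twist": [0,0,-0.003],"claw": -1},
    {"delta_pos": [-3,0,25],"twist": [0,0,-0.003],"claw": -1},
    {"delta_pos": [0,0,25],"twist": [0,0,-0.003],"claw": -1},
    {"delta_pos": [0,0,24],"twist": [0,0,0],"claw": -1},
    {"delta_pos": [0,0,0],"twist": [0,0,0],"claw": -1}
  ]
}}

```text
clock: 9.67
tcp_pos: [0.5003, -0.3285, 0.0267]
tool_rot: [0.381, 0.925, 0.001, -0.002]
force: [-1.3, 1.4, 0.5]
finger_gap: 1.002
```

Call:
{"op": "apply_moves", "data": {
  "rows": [
    {"delta_pos": [0,0,0],"twist": [0,0,0],"claw": 1},
    {"delta_pos": [0,0,0],"twist": [0,0,0],"claw": 1},
    {"delta_pos": [0,0,0],"twist": [0,0,0],"claw": 1},
    {"delta_pos": [0,0,0],"twist": [0,0,0],"claw": 1},
    {"delta_pos": [0,0,0],"twist": [0,0,0],"claw": 1},
    {"delta_pos": [0,0,0],"twist": [0,0,0],"claw": 1},
    {"delta_pos": [0,0,0],"twist": [0,0,0],"claw": 1},
    {"delta_pos": [0,0,0],"twist": [0,0,0],"claw": 1},
    {"delta_pos": [0,0,0],"twist": [0,0,0],"claw": 1},
    {"delta_pos": [0,0,0],"twist": [0,0,0],"claw": 1}
  ],
  "newtons": 60
}}

```text
clock: 10.5
tcp_pos: [0.5017, -0.3307, 0.0299]
tool_rot: [0.382, 0.924, -0.0, 0.001]
force: [-1.5, 0.8, 8.2]
finger_gap: 0.155
```

Run:
```python
from h import *
go(frame(*BQ,[.030,0,.026])[0],down(2.359))
go(cab2w([-.12,0,.064+.026]),down(2.484))
```

```text
t 10.5 cab [-0.243   0.4885  0.0299] F [-1.5  0.8  8.2] gap 0.155 d_mm [ 3.9 -0.3  3.9] tw [ 0.     0.002 -0.   ] j [-0.7   0.6   1.69  0.    0.85 -1.49]
t 10.5 cab [-0.243   0.4885  0.0299] F [-1.5  0.8  8.2] gap 0.155 d_mm [183.  469.3 -60.3] tw [ 0.     0.002 -0.125] j [-0.7   0.6   1.69  0.    0.85 -1.49]
```

Call:
{"op": "apply_moves", "data": {
  "rows": [
    {"delta_pos": [0,0,-10],"twist": [0,0,0],"claw": 1},
    {"delta_pos": [0,0,-20],"twist": [0,0,0],"claw": 1},
    {"delta_pos": [0,0,-30],"twist": [0,0,0],"claw": 1},
    {"delta_pos": [0,0,-30],"twist": [0,0,0],"claw": 1},
    {"delta_pos": [0,0,-30],"twist": [0,0,0],"claw": 1},
    {"delta_pos": [0,0,-20],"twist": [0,0,-0.062],"claw": 1},
    {"delta_pos": [0,0,0],"twist": [0,0,-0.063],"claw": 1},
    {"delta_pos": [0,0,0],"twist": [0,0,0],"claw": 1}
  ]
}}

```text
clock: 11.17
tcp_pos: [0.5019, -0.3309, 0.1711]
tool_rot: [0.322, 0.947, -0.001, 0.002]
force: [0.1, 0.1, -1.1]
finger_gap: 0.158
```

```bash
cat >> h.py <<'E'
def held(P,im,tool,d0):
    # bracket pose in the (vertical-down) tool frame: offset along tool x, y, yaw and tip-pitch
    m=comp(redmask(im),proj("wrist",tool[0]+tool[1].apply([[.03,0,-.01]]),P)[0])
    fr=R.from_euler('x',np.pi)
    def rr(v):
        o=np.zeros((960,1280),np.uint8);r=tool[1]*fr*R.from_euler('yz',[v[3],v[2]])
        for b in BR: cv2.fillConvexPoly(o,cv2.convexHull(np.round(proj("wrist",r.apply(b-[0,0,v[4]])+tool[0]+tool[1].apply([v[0],v[1],0]),P)*2+.5).astype(np.int32)),1)
        return cv2.resize(o.astype(np.float32),(640,480),interpolation=cv2.INTER_AREA)
    s=np.array([.01,.01,.1,.1,.01]);f=lambda u:np.abs(rr(d0+u*s)-m).sum()/m.sum()
    r=minimize(f,np.zeros(5),method="Nelder-Mead",options=dict(initial_simplex=np.vstack([np.zeros(5),np.eye(5)]),maxiter=400))
    return d0+r.x*s,r.fun
E
python3 - <<'E'
from h import *
go(cab2w([-.12,0,.17]),down(2.484))
o=arm.get_obs();P=arm.camera_params("wrist");im=arm.camera("wrist");cv2.imwrite("pics/w3.png",im)
print(held(P,im,(o["tcp_pos"],R.from_quat(o["tool_rot"])),np.array([.03,0,0,0,.028])))
E
```

```text
t 11.17 cab [-0.2432  0.4885  0.1711] F [ 0.1  0.1 -1.1] gap 0.158 d_mm [122.3 488.7   0.7] tw [-0.     0.004  0.002] j [-0.7   0.42  1.58  0.    1.14 -1.61]
(array([ 3.65502761e-02,  2.16863952e-05,  2.28320825e-03, -1.24367619e-01,
        3.36449349e-02]), np.float64(0.18102336577727288))
```

View pics/w3.png

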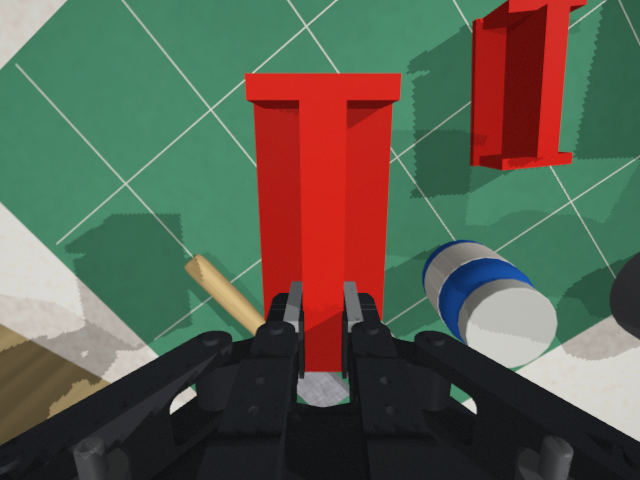

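Call:
{"op": "apply_moves", "data": {
  "rows": [
    {"delta_pos": [0,30,0],"twist": [0,0,0],"claw": 1},
    {"delta_pos": [0,40,0],"twist": [0,0,0],"claw": 1},
    {"delta_pos": [0,40,0],"twist": [0,0,0],"claw": 1},
    {"delta_pos": [0,40,0],"twist": [0,0,0],"claw": 1},
    {"delta_pos": [0,40,0],"twist": [0,0,0],"claw": 1},
    {"delta_pos": [0,40,0],"twist": [0,0,0],"claw": 1},
    {"delta_pos": [0,40,0],"twist": [0,0,0],"claw": 1},
    {"delta_pos": [0,40,0],"twist": [0,0,0],"claw": 1},
    {"delta_pos": [0,40,0],"twist": [0,0,0],"claw": 1},
    {"delta_pos": [0,40,0],"twist": [0,0,0],"claw": 1},
    {"delta_pos": [0,40,0],"twist": [0,0,0],"claw": 1},
    {"delta_pos": [0,40,0],"twist": [0,0,0],"claw": 1}
  ]
}}

```text
clock: 12.22
tcp_pos: [0.7882, 0.0435, 0.1669]
tool_rot: [0.324, 0.946, -0.001, -0.002]
force: [0.4, -0.1, -0.3]
finger_gap: 0.153
```

Call:
{"op": "apply_moves", "data": {
  "rows": [
    {"delta_pos": [0,20,0],"twist": [0,0,0],"claw": 1},
    {"delta_pos": [0,10,10],"twist": [0,0,0],"claw": 1},
    {"delta_pos": [0,0,20],"twist": [0,0,0],"claw": 1},
    {"delta_pos": [0,0,20],"twist": [0,0,0],"claw": 1},
    {"delta_pos": [0,0,10],"twist": [0,0,0],"claw": 1},
    {"delta_pos": [0,0,0],"twist": [0,0,0],"claw": 1}
  ]
}}

```text
clock: 12.72
tcp_pos: [0.803, 0.0644, 0.1034]
tool_rot: [0.324, 0.946, -0.002, -0.004]
force: [-0.3, -1.0, -1.7]
finger_gap: 0.151
```

Run:
```python
from h import *
go(cab2w([-.12,0,.094]),down(2.484))
o=arm.get_obs();t=R.from_quat(o["tool_rot"])
print(proj("wrist",o["tcp_pos"]+t.apply(np.array([[.033+.055,.025,.030-.048],[.033+.055,-.025,.03-.048],[.033+.055,0,.030-.06]]))))
im=arm.camera("wrist");cv2.imwrite("pics/w4.png",im)
m=redmask(im);ys,xs=np.nonzero(m[:260,200:450]);print(ys.min(),xs.min()+200,xs.max()+200)
s=arm.camera("scene");cv2.imwrite("pics/s3.png",cv2.resize(s[230:450,280:540],None,fx=3,fy=2.7))
```

```text
t 12.72 cab [-0.2399 -0.0084  0.1034] F [-0.3 -1.  -1.7] gap 0.151 d_mm [119.8  -8.6  10.3] tw [-0.006 -0.007 -0.002] j [-0.01  0.76  1.1  -0.    1.29 -0.92]
[[399.17172325  79.04877714]
 [245.27193214  79.05913196]
 [322.15811202  72.85581015]]
16 245 400
```

View pics/s3.png

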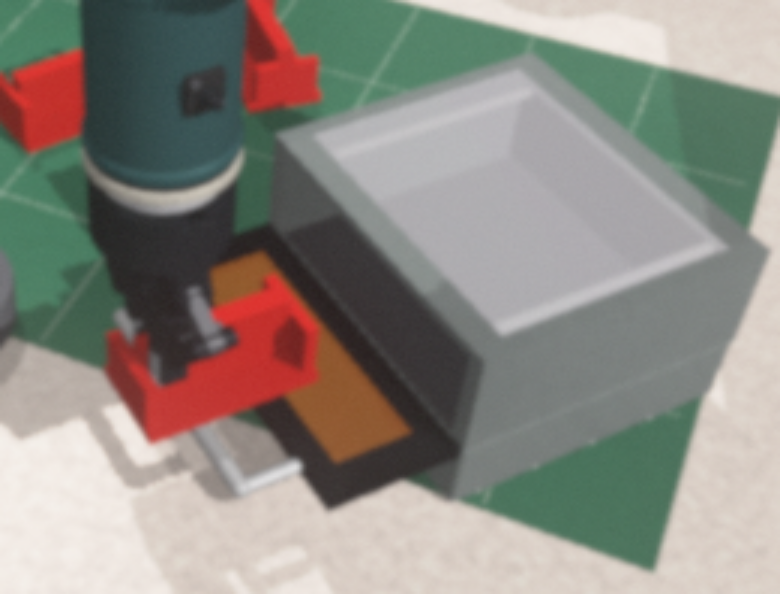

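The bracket is held level over the open door. The end plate spans columns 245–400 in the wrist image, against 245–399 predicted.

Call:
{"op": "apply_moves", "data": {
  "rows": [
    {"delta_pos": [5,-3,0],"twist": [0,0,0],"claw": 1},
    {"delta_pos": [10,-3,0],"twist": [0,0,0],"claw": 1},
    {"delta_pos": [15,-3,0],"twist": [0,0,0],"claw": 1},
    {"delta_pos": [20,0,0],"twist": [0,0,0],"claw": 1},
    {"delta_pos": [20,0,1],"twist": [0,0,0],"claw": 1},
    {"delta_pos": [20,0,1],"twist": [0,0,0],"claw": 1},
    {"delta_pos": [15,0,1],"twist": [0,0,0],"claw": 1},
    {"delta_pos": [10,0,1],"twist": [0,0,0],"claw": 1},
    {"delta_pos": [5,0,1],"twist": [0,0,0],"claw": 1},
    {"delta_pos": [0,0,1],"twist": [0,0,0],"claw": 1},
    {"delta_pos": [0,0,0],"twist": [0,0,0],"claw": 1}
  ]
}}

```text
clock: 13.73
tcp_pos: [0.7072, 0.1313, 0.1034]
tool_rot: [0.323, 0.946, 0.0, 0.001]
force: [0.7, 0.0, -1.3]
finger_gap: 0.149
```

Call:
{"op": "apply_moves", "data": {
  "rows": [
    {"delta_pos": [0,0,1.5],"twist": [0,0,0],"claw": 1},
    {"delta_pos": [0,0,1.5],"twist": [0,0,0],"claw": 1},
    {"delta_pos": [0,0,0],"twist": [0,0,0],"claw": 1}
  ]
}}

```text
clock: 13.98
tcp_pos: [0.7068, 0.1311, 0.0993]
tool_rot: [0.323, 0.946, -0.0, -0.0]
force: [-0.3, -0.7, -1.6]
finger_gap: 0.154
```

Run:
```python
from h import *
go(cab2w([-.12,0,.091]),down(2.484))
```

```text
t 13.98 cab [-0.123  -0.0024  0.0993] F [-0.3 -0.7 -1.6] gap 0.154 d_mm [ 3.  -2.4  8.3] tw [-0.    -0.    -0.001] j [ 0.09  0.65  1.35  0.    1.14 -0.82]
```

Call:
{"op": "apply_moves", "data": {
  "rows": [
    {"delta_pos": [1,-1,2],"twist": [0,0,0],"claw": 1},
    {"delta_pos": [1,-1,2],"twist": [0,0,0],"claw": 1},
    {"delta_pos": [0,0,1],"twist": [0,0,0],"claw": 1},
    {"delta_pos": [0,0,0],"twist": [0,0,0],"claw": 1},
    {"delta_pos": [0,0,0],"twist": [0,0,0],"claw": 1}
  ]
}}

```text
clock: 14.4
tcp_pos: [0.7035, 0.1313, 0.0947]
tool_rot: [0.323, 0.946, -0.0, -0.0]
force: [-1.0, -0.9, -0.7]
finger_gap: 0.152
```

Call:
{"op": "apply_moves", "data": {
  "rows": [
    {"delta_pos": [0,0,2],"twist": [0,0,0],"claw": 1},
    {"delta_pos": [0,0,0],"twist": [0,0,0],"claw": 1},
    {"delta_pos": [0,0,0],"twist": [0,0,0],"claw": 1}
  ]
}}

```text
clock: 14.65
tcp_pos: [0.7035, 0.1314, 0.0927]
tool_rot: [0.323, 0.946, 0.0, -0.0]
force: [0.0, -0.7, -0.5]
finger_gap: 0.156
```

Call:
{"op": "apply_moves", "data": {
  "rows": [
    {"delta_pos": [0,0,1.5],"twist": [0,0,0],"claw": 1},
    {"delta_pos": [0,0,0],"twist": [0,0,0],"claw": 1},
    {"delta_pos": [0,0,0],"twist": [0,0,0],"claw": 1}
  ]
}}

```text
clock: 14.9
tcp_pos: [0.7039, 0.1314, 0.0919]
tool_rot: [0.323, 0.946, 0.0, 0.0]
force: [-1.0, -0.7, 3.5]
finger_gap: 0.152
```

Run:
```python
from h import *
go(cab2w([-.12,0,.091]),down(2.484))
```

```text
t 14.9 cab [-0.1206 -0.0008  0.0919] F [-1.  -0.7  3.5] gap 0.152 d_mm [ 0.6 -0.8  0.9] tw [ 0.001  0.001 -0.   ] j [ 0.09  0.65  1.37  0.    1.12 -0.82]
```

Contact confirmed (3.5 N up). Releasing, then retreating and tilting to push the bracket in.

Call:
{"op": "apply_moves", "data": {
  "rows": [
    {"delta_pos": [0,0,-1],"twist": [0,0,0],"claw": 0},
    {"delta_pos": [0,0,0],"twist": [0,0,0],"claw": 0},
    {"delta_pos": [0,0,0],"twist": [0,0,0],"claw": 0},
    {"delta_pos": [0,0,0],"twist": [0,0,0],"claw": 0},
    {"delta_pos": [0,0,-10],"twist": [0,0,0],"claw": 0},
    {"delta_pos": [0,0,-20],"twist": [0,0,0],"claw": 0},
    {"delta_pos": [0,0,-30],"twist": [0,0,0],"claw": 0},
    {"delta_pos": [-30,0,0],"twist": [0,0,0],"claw": 0.4},
    {"delta_pos": [-30,0,0],"twist": [0,0,0],"claw": 0.4},
    {"delta_pos": [-35,0,0],"twist": [0,0,0],"claw": 0.4},
    {"delta_pos": [0,0,0],"twist": [0,0,0],"claw": 0.4}
  ]
}}

```text
clock: 15.82
tcp_pos: [0.7839, 0.0684, 0.1535]
tool_rot: [0.324, 0.946, -0.0, 0.003]
force: [1.5, 0.7, 0.1]
finger_gap: 0.298
```

Call:
{"op": "apply_moves", "data": {
  "rows": [
    {"delta_pos": [0,0,0],"twist": [0,0.1,0],"claw": 0.4},
    {"delta_pos": [0,0,0],"twist": [0,0.1,0],"claw": 0.4},
    {"delta_pos": [0,0,0],"twist": [0,0.1,0],"claw": 0.4},
    {"delta_pos": [0,0,0],"twist": [0,0.1,0],"claw": 0.4},
    {"delta_pos": [0,0,0],"twist": [0,0.1,0],"claw": 0.4},
    {"delta_pos": [0,0,0],"twist": [0,0.11,0],"claw": 0.4},
    {"delta_pos": [0,0,0],"twist": [0,0,0],"claw": 0.4},
    {"delta_pos": [0,0,0],"twist": [0,0,0],"claw": 0.4}
  ]
}}

```text
clock: 16.48
tcp_pos: [0.7787, 0.0719, 0.1485]
tool_rot: [0.309, 0.902, 0.096, -0.285]
force: [0.5, -0.0, -0.0]
finger_gap: 0.295
```

Run:
```python
from h import *
T=down(2.484)*R.from_euler('y',.61)
go(cab2w([-.195,0,.081]),T); go(cab2w([-.085,0,.081]),T)
s=arm.camera("scene");cv2.imwrite("pics/s4.png",cv2.resize(s[230:450,280:540],None,fx=3,fy=2.7))
```

```text
t 16.48 cab [-0.216   0.0005  0.1485] F [ 0.5 -0.  -0. ] gap 0.295 d_mm [-21.5   0.7  67.3] tw [-0.001 -0.002 -0.003] j [-0.13  1.02  0.6   0.33  2.05 -0.97]
t 16.48 cab [-0.216   0.0005  0.1485] F [ 0.5 -0.  -0. ] gap 0.295 d_mm [ 68.5   0.4 130.5] tw [-0.001 -0.002 -0.003] j [-0.13  1.02  0.6   0.33  2.05 -0.97]
```

View pics/s4.png

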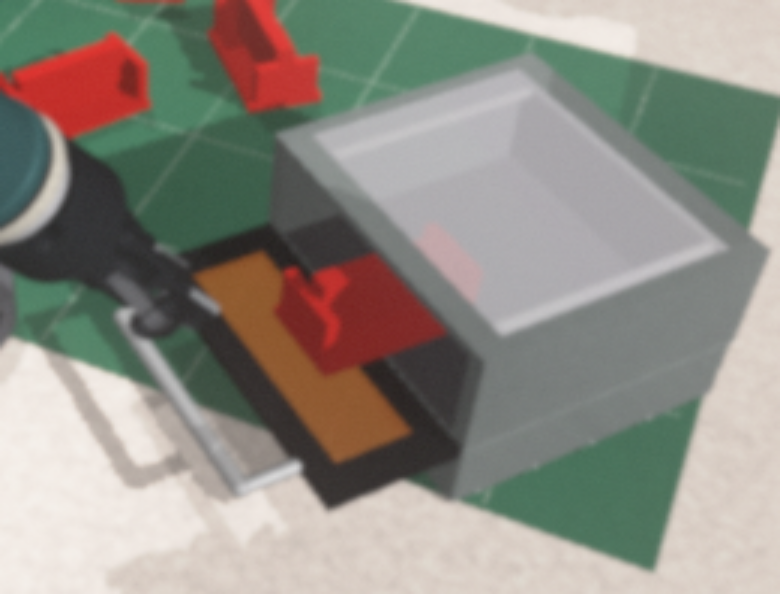

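Call:
{"op": "apply_moves", "data": {
  "rows": [
    {"delta_pos": [-5.4,0,16.8],"twist": [0,0,0],"claw": 0.4},
    {"delta_pos": [-5.4,0,16.8],"twist": [0,0,0],"claw": 0.4},
    {"delta_pos": [-5.4,0,16.8],"twist": [0,0,0],"claw": 0.4},
    {"delta_pos": [-5.4,0,16.8],"twist": [0,0,0],"claw": 0.4},
    {"delta_pos": [0,0,0],"twist": [0,0,0],"claw": 0.4},
    {"delta_pos": [12.3,0,8.6],"twist": [0,0,0],"claw": 0.4},
    {"delta_pos": [12.3,0,8.6],"twist": [0,0,0],"claw": 0.4},
    {"delta_pos": [6.6,0,4.6],"twist": [0,0,0],"claw": 0.4},
    {"delta_pos": [6.6,0,4.6],"twist": [0,0,0],"claw": 0.4},
    {"delta_pos": [6.6,0,4.6],"twist": [0,0,0],"claw": 0.4},
    {"delta_pos": [0,0,0],"twist": [0,0,0],"claw": 0.4}
  ]
}}

```text
clock: 17.45
tcp_pos: [0.719, 0.1203, 0.0866]
tool_rot: [0.307, 0.903, 0.097, -0.284]
force: [-0.2, -0.5, -1.2]
finger_gap: 0.299
```

Run:
```python
from h import *
T=down(2.484)*R.from_euler('y',.61)
go(cab2w([-.085,0,.081]),T)
```

```text
t 17.45 cab [-0.1393 -0.0012  0.0866] F [-0.2 -0.5 -1.2] gap 0.299 d_mm [41.3 -1.2 35.6] tw [0.    0.001 0.001] j [-0.09  0.96  0.89  0.32  1.81 -1.01]
```

Call:
{"op": "apply_moves", "data": {
  "rows": [
    {"delta_pos": [6.2,0,5.2],"twist": [0,0,0],"claw": 0.4},
    {"delta_pos": [6.2,0,5.2],"twist": [0,0,0],"claw": 0.4},
    {"delta_pos": [6.2,0,5.2],"twist": [0,0,0],"claw": 0.4},
    {"delta_pos": [6.2,0,5.2],"twist": [0,0,0],"claw": 0.4},
    {"delta_pos": [6.2,0,5.2],"twist": [0,0,0],"claw": 0.4},
    {"delta_pos": [0,0,0],"twist": [0,0,0],"claw": 0.4}
  ]
}}

```text
clock: 17.95
tcp_pos: [0.6856, 0.1451, 0.0812]
tool_rot: [0.308, 0.903, 0.097, -0.285]
force: [-0.3, -0.5, -0.2]
finger_gap: 0.3
```

Run:
```python
from h import *
T=down(2.484)*R.from_euler('y',.61)
go(cab2w([-.085,0,.081]),T)
s=arm.camera("scene");cv2.imwrite("pics/s5.png",cv2.resize(s[230:450,280:540],None,fx=3,fy=2.7))
```

```text
t 17.95 cab [-0.0976 -0.0005  0.0812] F [-0.3 -0.5 -0.2] gap 0.3 d_mm [10.2 -0.5  7.4] tw [-0.001 -0.002  0.   ] j [-0.06  0.91  1.01  0.33  1.74 -1.01]
```

View pics/s5.png

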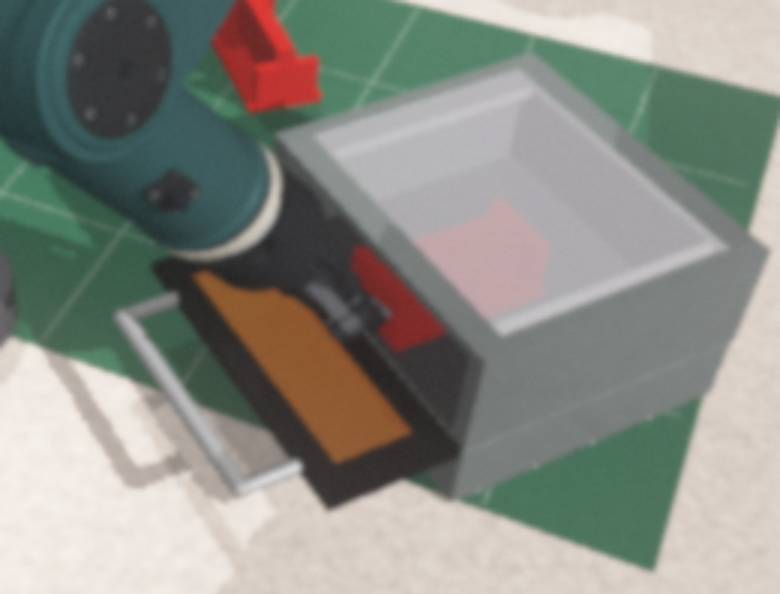

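Call:
{"op": "apply_moves", "data": {
  "rows": [
    {"delta_pos": [3.3,0,2.3],"twist": [0,0,0],"claw": 0.4},
    {"delta_pos": [3.3,0,2.3],"twist": [0,0,0],"claw": 0.4},
    {"delta_pos": [3.3,0,2.3],"twist": [0,0,0],"claw": 0.4},
    {"delta_pos": [0,0,0],"twist": [0,0,0],"claw": 0.4}
  ]
}}

```text
clock: 18.33
tcp_pos: [0.6773, 0.1516, 0.0813]
tool_rot: [0.308, 0.903, 0.097, -0.285]
force: [0.0, -0.2, -0.7]
finger_gap: 0.303
```

Call:
{"op": "apply_moves", "data": {
  "rows": [
    {"delta_pos": [-8,0,-6],"twist": [0,0,0],"claw": 0.4},
    {"delta_pos": [-16,0,-12],"twist": [0,0,0],"claw": 0.4},
    {"delta_pos": [-16,0,-12],"twist": [0,0,0],"claw": 0.4},
    {"delta_pos": [-16,0,-16],"twist": [0,0,0],"claw": 0.4},
    {"delta_pos": [-16,0,-24],"twist": [0,0,0],"claw": 0.4},
    {"delta_pos": [-10,0,-30],"twist": [0,0,0],"claw": 0.4},
    {"delta_pos": [0,0,-30],"twist": [0,0,0],"claw": 0.4},
    {"delta_pos": [0,0,0],"twist": [0,0,0],"claw": 0.4}
  ]
}}

```text
clock: 19.0
tcp_pos: [0.7941, 0.0613, 0.1452]
tool_rot: [0.309, 0.904, 0.098, -0.28]
force: [0.2, -1.3, 1.3]
finger_gap: 0.299
```

Run:
```python
from h import *
T=down(2.484)
x,z=bpts(.125,.005)(1.57)
go(cab2w([x,0,.2]),T)
s=arm.camera("scene");t=arm.camera("top")
a=cv2.resize(s[260:430,330:540],None,fx=3,fy=3);b=cv2.resize(t[115:285,90:280],None,fx=3,fy=3)
cv2.imwrite("pics/s6.png",cv2.resize(np.hstack([a,b[:510]]),(800,340)))
```

```text
t 19.0 cab [-0.2347 -0.0005  0.1452] F [ 0.2 -1.3  1.3] gap 0.299 d_mm [ 39.1  -0.3 -39.6] tw [ 0.005 -0.603 -0.001] j [-0.14  1.05  0.54  0.33  2.07 -0.97]
```

View pics/s6.png

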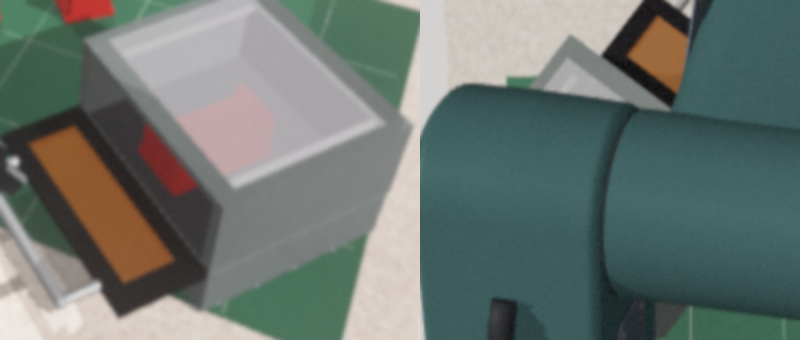

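Call:
{"op": "apply_moves", "data": {
  "rows": [
    {"delta_pos": [6,0,-8],"twist": [0,-0.1,0],"claw": 0.4},
    {"delta_pos": [6,0,-8],"twist": [0,-0.1,0],"claw": 0.4},
    {"delta_pos": [4,0,-8],"twist": [0,-0.1,0],"claw": 0.4},
    {"delta_pos": [2,0,-8],"twist": [0,-0.1,0],"claw": 0.4},
    {"delta_pos": [1,0,-8],"twist": [0,-0.1,0],"claw": 0.4},
    {"delta_pos": [0,0,-8],"twist": [0,-0.103,0],"claw": 0.4},
    {"delta_pos": [0,0,0],"twist": [0,0,0.121],"claw": 0.4},
    {"delta_pos": [0,0,0],"twist": [0,0,0.121],"claw": 0.4},
    {"delta_pos": [0,0,0],"twist": [0,0,0.121],"claw": 0.4},
    {"delta_pos": [0,0,0],"twist": [0,0,0.121],"claw": 0.4},
    {"delta_pos": [0,0,0],"twist": [0,0,0.121],"claw": 0.4},
    {"delta_pos": [0,0,0],"twist": [0,0,0.121],"claw": 0.4}
  ]
}}

```text
clock: 20.1
tcp_pos: [0.7879, 0.0655, 0.1923]
tool_rot: [0.64, 0.769, -0.001, -0.005]
force: [-0.1, 0.2, 0.6]
finger_gap: 0.298
```

Call:
{"op": "apply_moves", "data": {
  "rows": [
    {"delta_pos": [0,0,0],"twist": [0,0,0.121],"claw": 0.4},
    {"delta_pos": [0,0,0],"twist": [0,0,0.121],"claw": 0.4},
    {"delta_pos": [0,0,0],"twist": [0,0,0.121],"claw": 0.4},
    {"delta_pos": [0,0,0],"twist": [0,0,0.121],"claw": 0.4},
    {"delta_pos": [0,0,0],"twist": [0,0,0.121],"claw": 0.4},
    {"delta_pos": [0,0,0],"twist": [0,0,0.121],"claw": 0.4},
    {"delta_pos": [0,0,0],"twist": [0,0,0.121],"claw": 0.4},
    {"delta_pos": [0,0,0],"twist": [0,0,0],"claw": 0.4},
    {"delta_pos": [0,0,0],"twist": [0,0,0],"claw": 0.4}
  ]
}}

```text
clock: 20.85
tcp_pos: [0.7886, 0.0652, 0.1927]
tool_rot: [0.897, 0.442, -0.003, -0.004]
force: [-0.0, 0.6, -0.6]
finger_gap: 0.299
```

Run:
```python
from h import *
x,z=bpts(.125,.005)(1.57)
go(cab2w([x,0,z-.019]),down(.913))
print("want (421,357)",[proj("scene",[cab2w([q,s,.06])]).round(0).tolist() for q in(-.1,-.08) for s in(-.03,.03)])
```

```text
t 20.85 cab [-2.280e-01 -2.000e-04  1.927e-01] F [-0.   0.6 -0.6] gap 0.299 d_mm [ -0.   -1.5 154.6] tw [-0.009  0.001  0.002] j [-0.01  0.67  1.06  0.    1.42  0.65]
want (421,357) [[[407.0, 362.0]], [[389.0, 339.0]], [[416.0, 358.0]], [[398.0, 335.0]]]
```

Call:
{"op": "apply_moves", "data": {
  "rows": [
    {"delta_pos": [0,-2,20],"twist": [-0.009,0,0],"claw": 0.4},
    {"delta_pos": [0,0,30],"twist": [0,0,0],"claw": 0.4},
    {"delta_pos": [0,0,30],"twist": [0,0,0],"claw": 0.4},
    {"delta_pos": [0,0,30],"twist": [0,0,0],"claw": 0.4},
    {"delta_pos": [0,0,25],"twist": [0,0,0],"claw": 0.4},
    {"delta_pos": [0,0,20],"twist": [0,0,0],"claw": 0.4},
    {"delta_pos": [0,0,2],"twist": [0,0,0],"claw": 0.4},
    {"delta_pos": [0,0,0],"twist": [0,0,0],"claw": 0.4},
    {"delta_pos": [0,0,0],"twist": [0,0,0],"claw": 1},
    {"delta_pos": [0,0,0],"twist": [0,0,0],"claw": 1},
    {"delta_pos": [0,0,0],"twist": [0,0,0],"claw": 1},
    {"delta_pos": [0,0,0],"twist": [0,0,0],"claw": 1}
  ],
  "newtons": 80
}}

```text
clock: 21.85
tcp_pos: [0.7866, 0.0674, 0.0379]
tool_rot: [0.898, 0.44, -0.001, -0.001]
force: [-4.8, 3.8, -2.6]
finger_gap: 0.116
```

Run:
```python
from h import *
x,z=bpts(.125,.005)(1.57)
go(cab2w([x,0,z-.019]),down(.913))
ths=np.linspace(1.57,0,25)
X=np.array([bpts(.125,.005)(t) for t in ths])*1e3
print(np.c_[-np.diff(X[:,0]),-np.diff(X[:,1])].round(1).tolist())
```

```text
t 21.85 cab [-0.2251 -0.0008  0.0379] F [-4.8  3.8 -2.6] gap 0.116 d_mm [-0.8 -0.1 -0.2] tw [-0.002  0.    -0.001] j [-0.    0.8   1.2   0.    1.15  0.66]
[[0.1, -8.2], [-0.5, -8.2], [-1.0, -8.1], [-1.5, -8.0], [-2.1, -7.9], [-2.6, -7.8], [-3.1, -7.6], [-3.6, -7.4], [-4.0, -7.1], [-4.5, -6.8], [-4.9, -6.5], [-5.4, -6.2], [-5.7, -5.8], [-6.1, -5.4], [-6.5, -5.0], [-6.8, -4.6], [-7.1, -4.1], [-7.3, -3.7], [-7.5, -3.2], [-7.7, -2.7], [-7.9, -2.2], [-8.0, -1.7], [-8.1, -1.1], [-8.2, -0.6]]
```

Call:
{"op": "apply_moves", "data": {
  "rows": [
    {"delta_pos": [0,0,-8.2],"twist": [0,0,0],"claw": 1},
    {"delta_pos": [0,-0.5,-8.2],"twist": [0,0,0],"claw": 1},
    {"delta_pos": [0,-1,-8.1],"twist": [0,0,0],"claw": 1},
    {"delta_pos": [0,-1.5,-8],"twist": [0,0,0],"claw": 1},
    {"delta_pos": [0,-2.1,-7.9],"twist": [0,0,0],"claw": 1},
    {"delta_pos": [0,-2.6,-7.8],"twist": [0,0,0],"claw": 1},
    {"delta_pos": [0,-3.1,-7.6],"twist": [0,0,0],"claw": 1},
    {"delta_pos": [0,-3.6,-7.4],"twist": [0,0,0],"claw": 1},
    {"delta_pos": [0,-4,-7.1],"twist": [0,0,0],"claw": 1},
    {"delta_pos": [0,-4.5,-6.8],"twist": [0,0,0],"claw": 1},
    {"delta_pos": [0,-4.9,-6.5],"twist": [0,0,0],"claw": 1},
    {"delta_pos": [0,-5.4,-6.2],"twist": [0,0,0],"claw": 1}
  ]
}}

```text
clock: 22.85
tcp_pos: [0.763, 0.0856, 0.1278]
tool_rot: [0.898, 0.44, 0.001, 0.002]
force: [2.2, -3.4, -1.9]
finger_gap: 0.108
```

Run:
```python
from h import *
x,z=bpts(.125,.005)(0)
go(cab2w([x,0,z-.019]),down(.913))
```

```text
t 22.85 cab [-0.1953 -0.0007  0.1278] F [ 2.2 -3.4 -1.9] gap 0.108 d_mm [ -0.9 -90.1 -40.6] tw [ 0.005 -0.001 -0.002] j [ 0.02  0.68  1.2  -0.    1.25  0.68]
```

Call:
{"op": "apply_moves", "data": {
  "rows": [
    {"delta_pos": [0,-5.7,-5.8],"twist": [0,0,0],"claw": 1},
    {"delta_pos": [0,-6.1,-5.4],"twist": [0,0,0],"claw": 1},
    {"delta_pos": [0,-6.5,-5],"twist": [0,0,0],"claw": 1},
    {"delta_pos": [0,-6.8,-4.6],"twist": [0,0,0],"claw": 1},
    {"delta_pos": [0,-7.1,-4.1],"twist": [0,0,0],"claw": 1},
    {"delta_pos": [0,-7.3,-3.7],"twist": [0,0,0],"claw": 1},
    {"delta_pos": [0,-7.5,-3.2],"twist": [0,0,0],"claw": 1},
    {"delta_pos": [0,-7.7,-2.7],"twist": [0,0,0],"claw": 1},
    {"delta_pos": [0,-7.9,-2.2],"twist": [0,0,0],"claw": 1},
    {"delta_pos": [0,-8,-1.7],"twist": [0,0,0],"claw": 1},
    {"delta_pos": [0,-8.1,-1.1],"twist": [0,0,0],"claw": 1},
    {"delta_pos": [0,-8.2,-0.6],"twist": [0,0,0],"claw": 1}
  ]
}}

```text
clock: 23.85
tcp_pos: [0.6993, 0.1349, 0.1746]
tool_rot: [0.898, 0.439, 0.006, 0.007]
force: [0.6, -15.5, 20.2]
finger_gap: 0.109
```

Call:
{"op": "apply_moves", "data": {
  "rows": [
    {"delta_pos": [0,-2,0],"twist": [0,0,0],"claw": 1},
    {"delta_pos": [0,0,0],"twist": [0,0,0],"claw": 1}
  ]
}}

```text
clock: 24.02
tcp_pos: [0.697, 0.1367, 0.1749]
tool_rot: [0.898, 0.44, 0.005, 0.007]
force: [-1.9, -13.4, 22.9]
finger_gap: 0.106
```

Run:
```python
from h import *
x,z=bpts(.125,.005)(0)
go(cab2w([x,0,z-.019]),down(.913))
```

```text
t 24.02 cab [-0.1118 -0.0008  0.1749] F [ -1.9 -13.4  22.9] gap 0.106 d_mm [-0.9 -6.9  6.8] tw [ 0.017 -0.004 -0.003] j [ 0.1   0.56  1.32 -0.01  1.25  0.76]
```

Call:
{"op": "apply_moves", "data": {
  "rows": [
    {"delta_pos": [0,0,0],"twist": [0,0,0],"claw": 0.4},
    {"delta_pos": [0,0,0],"twist": [0,0,0],"claw": 0.4},
    {"delta_pos": [0,0,0],"twist": [0,0,0],"claw": 0.4}
  ]
}}

```text
clock: 24.27
tcp_pos: [0.6921, 0.1411, 0.1679]
tool_rot: [0.898, 0.44, 0.001, 0.001]
force: [-0.7, 0.6, 0.2]
finger_gap: 0.297
```

Run:
```python
from h import *
x,z=bpts(.125,.005)(0)
go(cab2w([x,0,z-.019]),down(.913))
im=arm.camera("wrist");cv2.imwrite("pics/w7.png",im)
for t in(0,.05,.1,.15):
    x,z=bpts(.125,.005)(t);print(t,proj("wrist",[cab2w([x,s,z]) for s in(-.075,.0)]).round(0).tolist())
s=arm.camera("scene");a=cv2.resize(s[230:410,310:530],None,fx=2,fy=2);b=cv2.resize(im,(480,360));cv2.imwrite("pics/x7.png",cv2.resize(np.hstack([a,b]),(800,313)))
```

```text
t 24.27 cab [-0.1053 -0.0013  0.1679] F [-0.7  0.6  0.2] gap 0.297 d_mm [-1.3 -0.3 -0.1] tw [ 0.002 -0.002 -0.002] j [ 0.1   0.56  1.33 -0.    1.25  0.76]
0 [[325.0, 122.0], [326.0, 325.0]]
0.05 [[344.0, 122.0], [342.0, 324.0]]
0.1 [[363.0, 122.0], [357.0, 324.0]]
0.15 [[381.0, 122.0], [373.0, 322.0]]
```

View pics/x7.png

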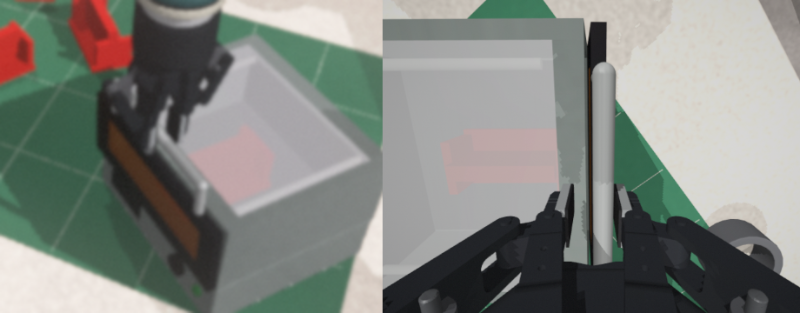

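Releasing cleared the forces, so they came from friction slip in the grip. The bracket shows upright inside, and the door is still about 0.03–0.05 rad ajar. Pushing the last bit shut.

Call:
{"op": "apply_moves", "data": {
  "rows": [
    {"delta_pos": [0,0,0],"twist": [0,0,0],"claw": 1},
    {"delta_pos": [0,0,0],"twist": [0,0,0],"claw": 1},
    {"delta_pos": [0,0,0],"twist": [0,0,0],"claw": 1},
    {"delta_pos": [0,-2,0],"twist": [0,0,0],"claw": 1},
    {"delta_pos": [0,-2,0],"twist": [0,0,0],"claw": 1},
    {"delta_pos": [0,0,0],"twist": [0,0,0],"claw": 1},
    {"delta_pos": [0,0,0],"twist": [0,0,0],"claw": 1}
  ],
  "newtons": 20
}}

```text
clock: 24.95
tcp_pos: [0.6918, 0.1412, 0.1669]
tool_rot: [0.898, 0.44, 0.002, 0.003]
force: [7.7, -5.9, -2.2]
finger_gap: 0.134
```

Run:
```python
from h import *
x,z=bpts(.125,.005)(0)
go(cab2w([x,0,z-.019]),down(.913));print(w2cab(np.r_[CAB[:2],0]+arm.get_obs()["force"]).round(1))
```

```text
t 24.95 cab [-0.1049 -0.0012  0.1669] F [ 7.7 -5.9 -2.2] gap 0.134 d_mm [-1.2  0.1 -1.1] tw [ 0.008 -0.001 -0.002] j [ 0.11  0.56  1.33 -0.    1.24  0.77]
[-9.7 -0.  -2.2]
```

Call:
{"op": "apply_moves", "data": {
  "rows": [
    {"delta_pos": [0,-2,0],"twist": [0,0,0],"claw": 1},
    {"delta_pos": [0,-2,0],"twist": [0,0,0],"claw": 1},
    {"delta_pos": [0,0,0],"twist": [0,0,0],"claw": 1},
    {"delta_pos": [0,0,0],"twist": [0,0,0],"claw": 1}
  ]
}}

```text
clock: 25.28
tcp_pos: [0.6918, 0.1413, 0.167]
tool_rot: [0.898, 0.439, 0.004, 0.006]
force: [17.1, -14.0, -8.0]
finger_gap: 0.131
```

Run:
```python
from h import *
x,z=bpts(.125,.005)(0)
go(cab2w([x,0,z-.019]),down(.913));print(w2cab(np.r_[CAB[:2],0]+arm.get_obs()["force"]).round(1))
```

```text
t 25.28 cab [-0.1049 -0.0013  0.167 ] F [ 17.1 -14.   -8. ] gap 0.131 d_mm [-1.3  0.1 -1. ] tw [ 0.015 -0.002 -0.003] j [ 0.11  0.56  1.34 -0.01  1.23  0.77]
[-22.1   0.6  -8. ]
```

Call:
{"op": "apply_moves", "data": {
  "rows": [
    {"delta_pos": [0,4,0],"twist": [0,0,0],"claw": 1},
    {"delta_pos": [0,3,0],"twist": [0,0,0],"claw": 1},
    {"delta_pos": [0,0,0],"twist": [0,0,0],"claw": 0.4},
    {"delta_pos": [0,0,0],"twist": [0,0,0],"claw": 0.4},
    {"delta_pos": [0,0,0],"twist": [0,0,0],"claw": 0.4},
    {"delta_pos": [0,0,-10],"twist": [0,0,0],"claw": 0.4},
    {"delta_pos": [0,0,-20],"twist": [0,0,0],"claw": 0.4},
    {"delta_pos": [0,0,-30],"twist": [0,0,0],"claw": 0.4},
    {"delta_pos": [0,0,-30],"twist": [0,0,0],"claw": 0.4},
    {"delta_pos": [0,0,0],"twist": [0,0,0],"claw": 0.4}
  ]
}}

```text
clock: 26.12
tcp_pos: [0.6943, 0.1422, 0.2647]
tool_rot: [0.898, 0.44, 0.006, 0.003]
force: [1.6, -0.3, 1.3]
finger_gap: 0.301
```

Call:
{"op": "apply_moves", "data": {
  "rows": [
    {"delta_pos": [-40,0,0],"twist": [0,0,0],"claw": 0.4},
    {"delta_pos": [-40,0,0],"twist": [0,0,0],"claw": 0.4},
    {"delta_pos": [-40,0,0],"twist": [0,0,0],"claw": 0.4},
    {"delta_pos": [-40,0,0],"twist": [0,0,0],"claw": 0.4},
    {"delta_pos": [-40,0,0],"twist": [0,0,0],"claw": 0.4},
    {"delta_pos": [-40,0,0],"twist": [0,0,0],"claw": 0.4},
    {"delta_pos": [-40,0,0],"twist": [0,0,0],"claw": 0.4},
    {"delta_pos": [-40,0,0],"twist": [0,0,0],"claw": 0.4},
    {"delta_pos": [-40,0,0],"twist": [0,0,0],"claw": 0.4},
    {"delta_pos": [-40,0,0],"twist": [0,0,0],"claw": 0.4},
    {"delta_pos": [0,0,0],"twist": [0,0,0],"claw": 0.4},
    {"delta_pos": [0,0,0],"twist": [0,0,0],"claw": 0.4}
  ]
}}

```text
clock: 27.12
tcp_pos: [0.4448, -0.1758, 0.2573]
tool_rot: [0.899, 0.438, 0.001, 0.001]
force: [1.0, 1.0, -0.3]
finger_gap: 0.297
```

Run:
```python
from h import *
go([0,0,0])
t=arm.camera("top");s=arm.camera("scene")
cv2.imwrite("pics/x8.png",np.hstack([t[90:300,80:360],s[180:390,260:540]]));x,z=bpts(.125,.005)(0)
print(proj("top",[cab2w([x,s_,z]) for s_ in(-.075,.075)]).round(0)-[80,90])
# bystanders: change since the start
t0=cv2.imread("pics/top1.png")
for n,(u,v) in dict(jar=(425,202),tape=(351,143),brush=(507,235)).items():
    print(n,np.abs(t[v-30:v+30,u-30:u+30].astype(int)-t0[v-30:v+30,u-30:u+30]).mean().round(1))
```

```text
t 27.12 cab [-0.1032  0.4007  0.2573] F [ 1.   1.  -0.3] gap 0.297 d_mm [-135.7 -459.3  256.1] tw None j [-0.52  0.15  1.73 -0.    1.26  0.14]
[[ 96.  46.]
 [160.  94.]]
jar 2.4
tape 2.9
brush 2.9
```

View pics/x8.png

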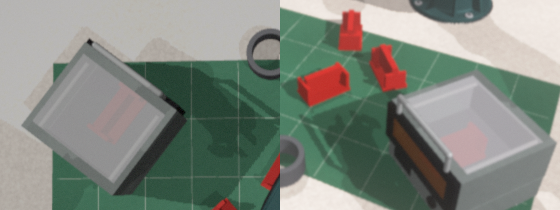

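The final views show the door shut flush and the bracket upright inside. The jar, tape roll and brush are unchanged. Handing in.

```bash
python3 -c "
from plant import arm; print(arm.hand_in())"
```

```text
the job is handed in; nothing more can be done
None
```

I pulled the cabinet door down flat and set the rightmost red bracket on the door shelf, partly through the opening. I then pushed it fully inside with the tilted fingers and closed the door by its bar. I handed in at about 27 s of the 72 s allowed.

**Last checks:**
- **Door:** it met a hard stop with the bar at x = -0.105 m in the cabinet frame, which is the shut position. It held against 22 N, and the final picture shows it flush.
- **Bracket:** it stands upright inside, with its rear edge about 20 mm or more behind the opening.
- **Bystanders:** the areas around the jar, tape roll and brush look the same from above as at the start.
- **Robot:** it is clear of everything.

**Disagreements:**
- **Door closing:** my first try left the door slightly ajar (about 0.03–0.05 rad), with up to about 27 N at the wrist. I put that down to the bar slipping in the fingers. I let go, gripped again and pushed the door to the stop.
- **Bracket in the grip:** a computed fit of the held bracket came out poor because the fingers hid part of it. I relied on the width of its end plate and on the side view instead.
- **Pictures:** I viewed 13, against a budget of 10 plus one or two.

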